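# Hold open a guard cover that may be caught

## Task

I want to look at the drive rings under the hinged cover of the small guard case, but its hidden catch sometimes grabs and sometimes does not. First give the cover a small upward tug by its T-grip, before touching the release knob; if it is caught, slide the release knob all the way to the right and try again. Raise the cover about half-way up (45 degrees or a little more) and finish while still holding it open with the gripper, as it falls shut by itself; leave the four loose parts around the case where they lie.

Things in the scene. Friction and masses are not known exactly. Their poses are not given: they have to be found in the camera images.
- guard_case: grey steel case fixed to the bench, box 130 (x) x 160 (y) mm, cover top at z = 76 mm. Origin: centre of its underside. x points from its front (latch side, near the robot) to the hinge, y to its left seen from the front, z up. Hinge line parallel to y at x = +65, z = +73 mm. Latch housing on the front, x = -64 to -114, y = -42 to +42, flat top at z = 70 mm; the catch in it cannot be seen
- cover (a joint): angle of the hinged cover, 0 shut, grows as its front rises, stop at 1.25 rad. About 0.45 kg; it falls shut when let go. If caught it lifts by about 0.06 rad (6 mm at the grip) of play and then stops dead; if not caught it rises freely. Sliding the release once to its end frees it for good
- cover_grip (a point): middle of the cover's black T-grip: round bar 16 mm thick, 30 mm long, parallel to the hinge (case y), on a thin stem, its axis 35 mm above the cover. Cover shut: at case x = -40, y = 0, z = +111 mm (105 mm before and 38 mm above the hinge line). Held by its two ends (fingers closing along case y) it turns between the fingers as the cover swings
- release (a joint): travel of the release knob, m: 0 at the start, 0.018 at the end of its slot (released). It slides along case -y (to the right seen from the front), stays where it is left and takes about 2 to 4 N
- release_top (a point): centre of the top of the black release knob, a block 12 (x) x 14 (y) x 22 mm high standing on the latch housing, its foot at z = 70 mm and its top at z = 92 mm; at the start at case x = -101, y = +9 mm
- bush: loose brass flanged bush, 38 mm across, 34 mm high, standing beside the case; origin under its centre; to be left alone
- nut: loose steel hex nut, 30 x 34 x 14 mm, lying beside the case; origin under its centre; to be left alone
- bearing: loose ball bearing, 52 mm across, 15 mm high, lying beside the case; origin under its centre; to be left alone
- block: loose grey bored block, 41 x 40 x 39 mm, standing beside the case; origin under its centre; to be left alone

How it is judged:
By the outcome, as a careful person would: the job done as asked, in the order asked, and still so for the second after the job is handed in, while the arm keeps its last pose, push and grip.
It also fails if it takes over 58 s, if anything falls off the work surface, if the arm or the gripper's body presses on something with over 40 N, if the wrist force passes 120 N, or if a joint passes its speed limit or range.

## Robot

A 7-joint arm with a two-finger parallel gripper is mounted at the origin on a cart in front of the work surface, level with it; the furniture and walls round the work are solid. World frame = base frame: x ahead of the robot, y to its left, z up, the work surface at z = 0. Lengths are in m, angles in rad, forces in N, time in s.
With the tool pointing down it reaches from about 0.425 to 0.825 m from the base axis. Payload 3.6 kg.
Tool frame: the origin (TCP) lies on the centre line of the jaws, within the pads' length; the fingertips stand 25 mm ahead of it and the grasp point (between the pads) lies 6 mm ahead of it; z points along the fingers, y is the direction in which the jaws open and shut (so a half turn about z gives the same grasp; the last joint's range is limited). The gripper opens to 85 mm and grips with 20 to 120 N. Pads are 22 mm wide; open, the fingers measure 114 mm over their backs; the gripper's body (76 mm by 85 mm) begins 54 mm behind the grasp point. The pads swing forward as they close: fully open they stand 13 mm farther back than shut.
Start: joints at [-1.308, 0.615, -0.013, 1.423, 0.008, 1.103, -0.04], TCP at [0.185, 0.623, 0.256] pointing down, gripper open.
Joint ranges: [-3.12, 3.12], [-0.3, 2.06], [-1.34, 1.32], [0.26, 2.42], [-1.36, 4.5], [0.01, 1.98], [-2.84, 2.84]. Speed limits (rad/s): [2.79, 2.79, 3.14, 3.14, 3.14, 3.14, 3.14].

## Interface

Orientations are given as a unit quaternion [w, x, y, z].
In Python, from station import ctrl gives the robot as it stands. Calls block until the motion is done:
- ctrl.reach(position, orientation): joint-space move of the TCP to a pose.
- ctrl.line_to(position, rot=None, rate=0.15): straight line of the TCP; rot=None keeps the orientation; rate is the mean speed in m/s.
- ctrl.move_j(angles): joint-space move.
- ctrl.grip(opening): opening from 0.0 (shut) to 1.0 (fully open); the grip force is fixed at half the most; returns when the fingers have stopped.
- ctrl.sleep(seconds).
- ctrl.solve_ik(position, orientation): joint angles nearest the present ones, or None.
- ctrl.camera(name): name is "scene" or "top" or "wrist"; returns the picture (384x512x3 uint8, red, green, blue); there is no depth.
- ctrl.camera_params(name): a dict with "K" (3x3 intrinsics, pixels), "dist" ([k1, k2, p1, p2, k3] as OpenCV has them; the pictures are not rectified), "pose" (4x4, takes a point from camera to world coordinates); the wrist camera has in their place "mount" (4x4, takes a point from camera to tool coordinates, whose origin is the TCP and whose axes are the flange's). Camera axes: x right, y up, looking along -z (the intrinsics and any distortion apply to the point x, -y, -z); pixel columns grow to the right and rows downward; lengths in m; the calibration is good to about 2 mm. A picture is of the moment at which its call begins: read the wrist's pose just before it. camera_params takes no time and is no camera call.
A pose or a line that the arm cannot do raises ctrl.IKError and nothing moves.
- ctrl.finish_job(): hands the job in, once; it reports no verdict.
Readings, each from a call of its own:
- ctrl.get_time(): time.
- ctrl.get_joint_positions(): joint angles.
- ctrl.get_dq(): joint speeds.
- ctrl.get_effort(): joint torques, N m.
- ctrl.get_tool_pos(): TCP position.
- ctrl.get_tool_rot(): TCP orientation.
- ctrl.get_wrist_force(): force on the tool from outside, world axes, zero at the start.
- ctrl.get_wrist_torque(): the same for the moment, N m.
- ctrl.get_opening(): opening from 0.0 (shut) to 1.0 (fully open).
Only numpy, scipy, OpenCV 4.12 (cv2) and the standard library are available. Lean on these libraries where they do the work, as an engineer would, in place of code of your own. Each camera call takes 0.05 s, during which the arm holds its last target.

## Working session

There is one attempt and no reset: what is moved stays moved. The work goes in short steps, each a Python script; the robot and the scene stay as the last script left them, time stands still between calls to the robot, and variables do not carry over. Pictures are saved under pics/ and viewed, and the job is handed in when it is done.

```bash
ls; mkdir -p pics; python3 - <<'E'
from station import ctrl
import cv2
for n in ("scene","top","wrist"):
    im=ctrl.camera(n); cv2.imwrite(f"pics/{n}0.png",im[:,:,::-1])
    p=ctrl.camera_params(n); print(n,{k:__import__('numpy').round(v,4).tolist() for k,v in p.items()})
print(ctrl.get_time(),ctrl.get_tool_pos(),ctrl.get_tool_rot(),ctrl.get_opening())
E
```

```text
pics
scene {'K': [[412.2264, 0.0, 262.3422], [0.0, 412.2264, 195.2335], [0.0, 0.0, 1.0]], 'dist': [0.0265, 0.0, 0.0, 0.0, 0.0], 'pose': [[0.5372, 0.3953, -0.7451, -0.0625], [-0.8435, 0.2474, -0.4768, -0.4017], [-0.0041, 0.8846, 0.4664, 0.5193], [0.0, 0.0, 0.0, 1.0]]}
top {'K': [[448.3803, 0.0, 253.2095], [0.0, 448.3803, 182.365], [0.0, 0.0, 1.0]], 'dist': [-0.1179, 0.0, 0.0, 0.0, 0.0], 'pose': [[-0.0205, 0.9747, -0.2227, 0.3056], [-0.9998, -0.0193, 0.0074, 0.0016], [0.0029, 0.2228, 0.9749, 1.2137], [0.0, 0.0, 0.0, 1.0]]}
wrist {'K': [[303.0945, 0.0, 259.9311], [0.0, 303.0945, 188.8991], [0.0, 0.0, 1.0]], 'dist': [-0.0032, 0.0, 0.0, 0.0, 0.0], 'mount': [[0.0, 0.9659, 0.259, 0.0658], [1.0, -0.0001, 0.0001, 0.0005], [0.0001, 0.259, -0.9659, -0.1171], [0.0, 0.0, 0.0, 1.0]]}
0.15 [0.18495569 0.62258239 0.25541372] [-1.33417533e-04  1.43869607e-01  9.89596157e-01 -9.82116467e-04] 1.000339292791872
```

View pics/scene0.png

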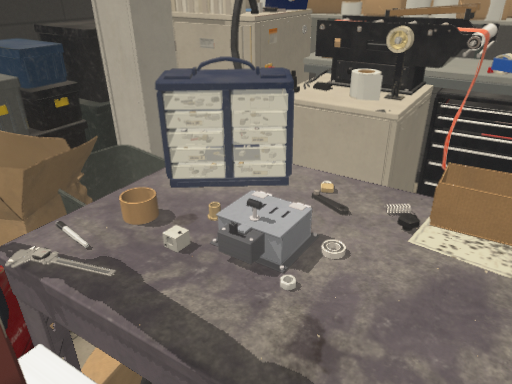

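View pics/top0.png

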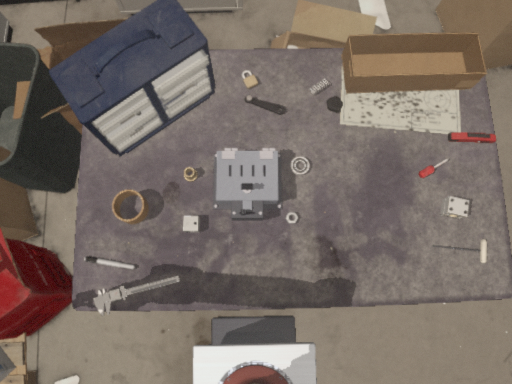

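```bash
python3 - <<'E'
import cv2
im=cv2.imread("pics/top0.png"); cv2.imwrite("pics/top0c.png",cv2.resize(im[110:250,180:330],None,fx=4,fy=4,interpolation=cv2.INTER_CUBIC))
E
```

```text
(no output)
```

View pics/top0c.png

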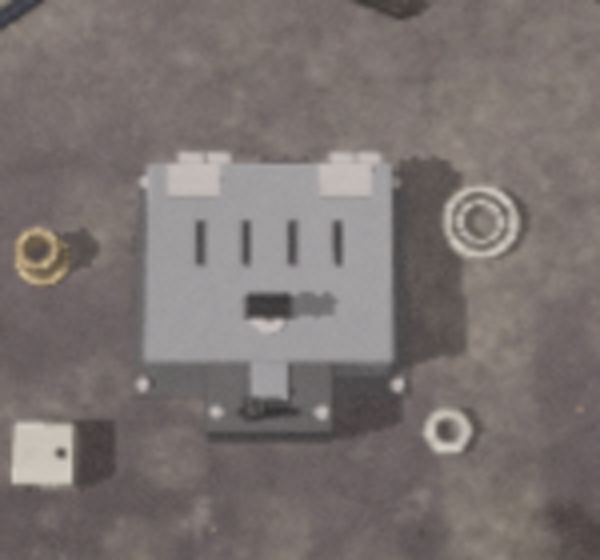

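The top view shows the case almost square to the bench. The grip bar is at about (247,186), the knob near (243,212), and the loose parts are at (190,173), (191,223), (300,166) and (292,217). I'll fit the case pose from the cover corners, the bar and the knob.

```bash
cat > h.py <<'E'
import numpy as np, cv2
from scipy.optimize import least_squares
F=np.diag([1.,-1,-1])
def proj(P,K,dist,T):
    Tc=np.linalg.inv(T); R=F@Tc[:3,:3]; t=F@Tc[:3,3]
    return cv2.projectPoints(np.asarray(P,float).reshape(-1,1,3),cv2.Rodrigues(R)[0],t,np.array(K),np.array(dist))[0].reshape(-1,2)
def c2w(P,p):
    c,s=np.cos(p[2]),np.sin(p[2]); P=np.atleast_2d(np.asarray(P,float))
    return np.c_[p[0]+c*P[:,0]-s*P[:,1], p[1]+s*P[:,0]+c*P[:,1], P[:,2]]
def back(uv,K,dist,T,z):
    x=cv2.undistortPoints(np.array([[uv]],float),np.array(K),np.array(dist))[0,0]
    d=np.array(T)[:3,:3]@np.array([x[0],-x[1],-1]); o=np.array(T)[:3,3]
    return o+d*(z-o[2])/d[2]
E
python3 - <<'E'
from h import *
from station import ctrl
p=ctrl.camera_params("top");a=(p["K"],p["dist"],p["pose"])
off=lambda q:(np.array(q)+.5)/4-.5+[180,110]
obj=np.array([[65,80,76],[65,-80,76],[-65,80,76],[-65,-80,76],[-40,15,111],[-40,-15,111]])/1000
pix=off([[148,163],[393,163],[143,360],[394,360],[246,305],[291,305]])
r=least_squares(lambda q:(proj(c2w(obj,q),*a)-pix).ravel(),[.5,0,0])
print(r.x,r.fun.round(2)); pose=r.x
print("knob px crop",(proj(c2w([[-.101,.009,.092],[-.101,.009,.07],[-.04,0,.111]],pose),*a)-[180,110])*4)
for n,c,z in [("bush",(40,245),.034),("nut",(447,431),.014),("bearing",(482,222),.015),("block",(43,453),.039)]:
    print(n,back(off(c),*a,z).round(3))
# check with scene
s=ctrl.camera_params("scene");im=ctrl.camera("scene").copy()
P=c2w(np.r_[obj,[[-.101,.009,.092],[-.114,.042,.07],[-.114,-.042,.07]]],pose)
uv=proj(P,s["K"],s["dist"],s["pose"])
im=cv2.resize(im[170:280,190:350],None,fx=5,fy=5,interpolation=cv2.INTER_CUBIC)
for u in uv: cv2.circle(im,tuple(np.int32((u-[190,170]+.5)*5)),3,(255,0,0),1)
cv2.imwrite("pics/scene1.png",im[:,:,::-1])
E
```

```text
[ 0.58719315  0.00884537 -0.02286402] [ 0.3   0.11 -0.54  0.29  0.51 -0.89 -0.29 -0.7  -0.33  0.59  0.34  0.62]
knob px crop [[252.59605078 406.52220473]
 [253.24640512 411.94936694]
 [267.01962507 305.92100082]]
bush [0.611 0.165 0.034]
nut [ 0.481 -0.109  0.014]
bearing [ 0.626 -0.138  0.015]
block [0.468 0.161 0.039]
```

View pics/scene1.png

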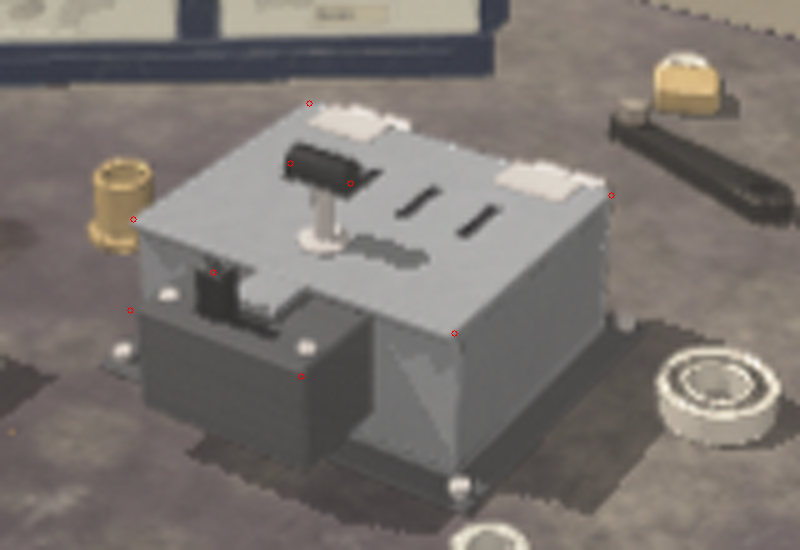

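The fit agrees with the scene view to about 1.5 px. I'll refine it with a wrist view from close above.

```bash
python3 - <<'E'
from h import *
from station import ctrl
from scipy.spatial.transform import Rotation as R
yaw=-.0229
def q(yaw):
    r=R.from_euler('z',yaw)*R.from_quat([0,1,0,0]); x=r.as_quat(); return [x[3],x[0],x[1],x[2]]
ctrl.reach([.33,.40,.30],q(.85))
ctrl.reach([.51,.009,.285],q(yaw))
print(ctrl.get_time(),ctrl.get_tool_pos(),ctrl.get_tool_rot(),ctrl.get_joint_positions(),ctrl.get_wrist_force())
pos=ctrl.get_tool_pos();w=ctrl.get_tool_rot();T=np.eye(4);T[:3,:3]=R.from_quat([*w[1:],w[0]]).as_matrix();T[:3,3]=pos
p=ctrl.camera_params("wrist");im=ctrl.camera("wrist")
T=T@np.array(p["mount"]);np.save("Tw.npy",T)
cv2.imwrite("pics/w1.png",im[:,:,::-1])
im=cv2.resize(im,(768,576),interpolation=cv2.INTER_CUBIC)
obj=np.array([[65,80,76],[65,-80,76],[-65,80,76],[-65,-80,76],[-40,15,111],[-40,-15,111],[-101,9,92],[-114,42,70],[-114,-42,70]])/1000
uv=proj(c2w(obj,[.5872,.00885,-.0229]),p["K"],p["dist"],T);print(uv.round(1).tolist())
for u in uv: cv2.circle(im,tuple(np.int32((u+.5)*1.5)),3,(255,0,0),1)
cv2.imwrite("pics/w1m.png",im[:,:,::-1])
E
```

```text
3.05 [0.50998495 0.01109791 0.28501143] [-3.22616709e-06  9.61028956e-03  9.99953620e-01  6.33032809e-04] [-0.0760973   0.36745658  0.01706094  1.7808218  -0.00882305  0.99329903
  1.49621666] [-0.04601471  0.16668854  0.12949798]
[[324.1, 284.6], [192.7, 284.3], [331.0, 180.8], [186.3, 180.3], [273.3, 212.6], [243.8, 212.5], [267.5, 150.0], [297.6, 135.4], [220.1, 135.1]]
```

View pics/w1m.png

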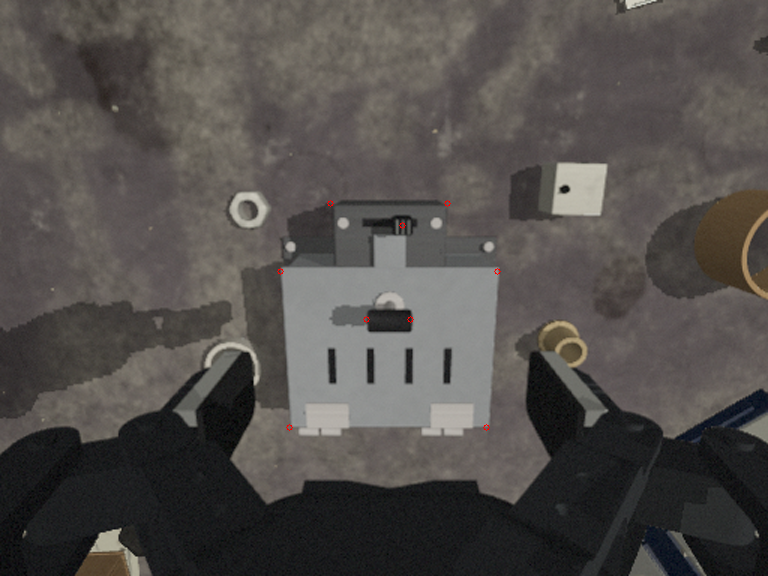

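The predicted points land within about 2 px. The reported TCP differs from the command by 2 mm in y, so I'll re-read it after settling and refit.

```bash
python3 - <<'E'
from h import *
from station import ctrl
from scipy.spatial.transform import Rotation as R
ctrl.sleep(.3)
pos=ctrl.get_tool_pos();w=ctrl.get_tool_rot();T=np.eye(4);T[:3,:3]=R.from_quat([*w[1:],w[0]]).as_matrix();T[:3,3]=pos
print(pos,w,ctrl.get_dq().round(4))
p=ctrl.camera_params("wrist");im=ctrl.camera("wrist")
T=T@np.array(p["mount"]);np.save("Tw.npy",T)
cv2.imwrite("pics/w2.png",im[:,:,::-1])
c=cv2.resize(im[125:300,170:345],None,fx=3.4,fy=3.4,interpolation=cv2.INTER_CUBIC)
cv2.imwrite("pics/w2c.png",c[:,:,::-1])
E
```

```text
[0.50996368 0.00953591 0.28500793] [-1.45109349e-05  1.09382165e-02  9.99940173e-01  6.96278530e-05] [ 0.0028  0.0005  0.0023 -0.0019  0.0002 -0.0015  0.001 ]
```

View pics/w2c.png

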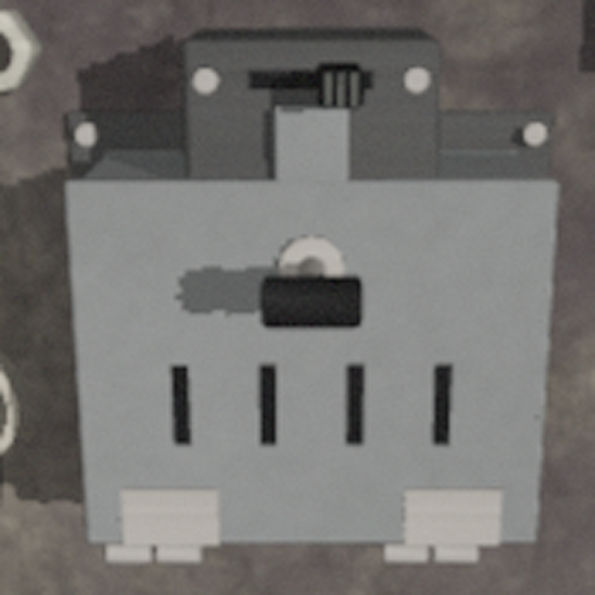

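```bash
python3 - <<'E'
from h import *
from station import ctrl
T=np.load("Tw.npy");w=ctrl.camera_params("wrist");t=ctrl.camera_params("top")
aw=(w["K"],w["dist"],T);at=(t["K"],t["dist"],t["pose"])
obj=np.array([[65,80,76],[65,-80,76],[-65,80,76],[-65,-80,76],[-40,15,111],[-40,-15,111],[-101,9,92]])/1000
pw=(np.array([[537,542],[90,543],[558,181],[66,181],[361,301],[262,301],[342,86]])+.5)/3.4-.5+[170,125]
pt=(np.array([[148,163],[393,163],[143,360],[394,360],[246,305],[291,305]])+.5)/4-.5+[180,110]
f=lambda q:(proj(c2w(obj,q),*aw)-pw).ravel()
r=least_squares(f,[.587,.009,0]);print(r.x,r.fun.reshape(-1,2).round(2).tolist())
for i,z in [(4,.111),(5,.111),(6,.092)]: print(back(pw[i],*aw,z))
g=lambda q:np.r_[f(q),(proj(c2w(obj[:6],q),*at)-pt).ravel()*2]
r2=least_squares(g,r.x);print(r2.x)
for q in(r.x,r2.x):print(c2w([[-.04,0,.111],[-.101,.009,.092]],q))
np.save("pose.npy",r.x*.6+r2.x*.4)
E
```

```text
[ 0.58651476  0.01024457 -0.018673  ] [[-0.26, -0.31], [-0.28, -0.24], [-0.02, 1.81], [-0.06, 2.26], [0.52, -1.38], [0.08, -1.3], [-0.08, -0.69]]
[0.54827669 0.02545032 0.111     ]
[ 0.54763106 -0.00413418  0.111     ]
[0.48641407 0.02120043 0.092     ]
[ 0.58677779  0.00967751 -0.02109084]
[[0.54652174 0.01099144 0.111     ]
 [0.48570042 0.02112886 0.092     ]]
[[0.54678668 0.01052108 0.111     ]
 [0.48599005 0.02080553 0.092     ]]
```

```bash
cat >> h.py <<'E'
from scipy.spatial.transform import Rotation as R
def quat(yaw,tilt=0):
    r=R.from_euler('z',yaw)*R.from_euler('y',tilt)*R.from_quat([0,1,0,0]); x=r.as_quat(); return [x[3],x[0],x[1],x[2]]
def grip_tcp(pose,th):   # tool-down TCP for cover angle th
    a=th+np.arctan2(38,105); r=np.hypot(105,38)/1000
    return c2w([[.065-r*np.cos(a),0,.073+r*np.sin(a)+.006]],pose)[0]
def shot(ctrl,n,name):
    im=ctrl.camera(n); cv2.imwrite("pics/"+name,cv2.resize(im,(768,576),interpolation=cv2.INTER_CUBIC)[:,:,::-1])
E
python3 - <<'E'
from h import *
from station import ctrl
pose=np.load("pose.npy");g=grip_tcp(pose,0);print(g)
q=quat(pose[2])
ctrl.line_to(g+[0,0,.07],q,.2); ctrl.line_to(g,q,.1); ctrl.sleep(.3)
print(ctrl.get_tool_pos(),ctrl.get_wrist_force())
ctrl.grip(0.0); ctrl.sleep(.2)
print(ctrl.get_opening(),ctrl.get_tool_pos(),ctrl.get_wrist_force(),ctrl.get_wrist_torque(),ctrl.get_time())
shot(ctrl,"scene","s3.png");shot(ctrl,"wrist","w3.png")
E
```

```text
[0.54662769 0.0108033  0.117     ]
[0.54687891 0.0108009  0.11745465] [-0.29768725  0.66625497  0.36964304]
0.3353872670773385 [0.54657661 0.01010823 0.11728101] [-1.02715652 -2.91127005  3.58088246] [-0.54658078  0.24941996  0.07614789] 6.0333
```

View pics/w3.png

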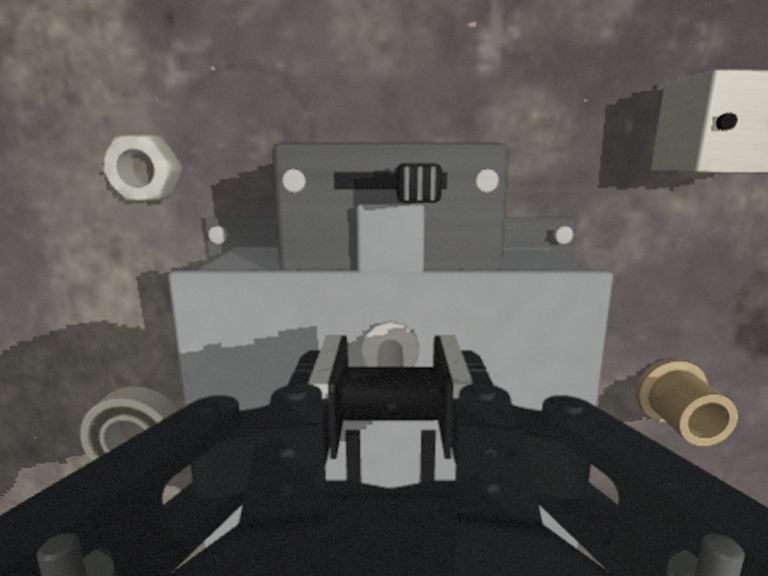

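View pics/s3.png

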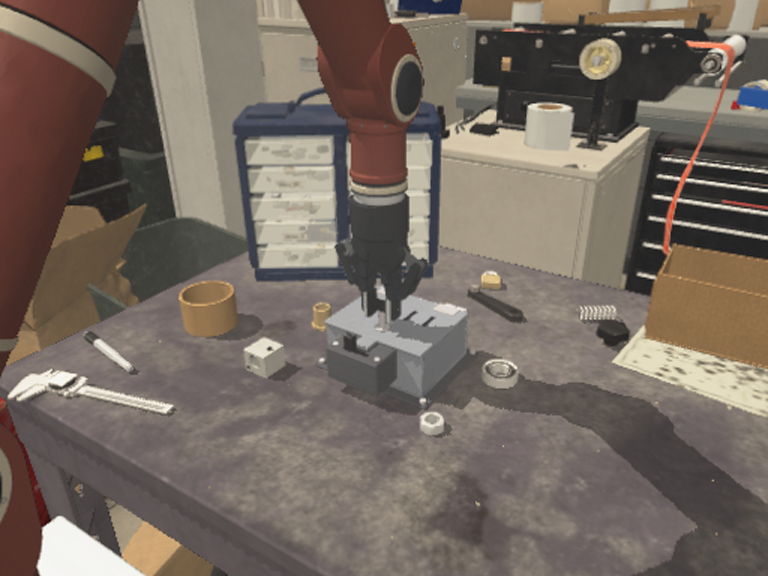

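The bar is held between both pads, at (390,395) in the wrist view, with the opening at 0.335, which fits 30 mm. Next is the small tug in steps, watching the force.

```bash
python3 - <<'E'
from h import *
from station import ctrl
pose=np.load("pose.npy");q=quat(pose[2]);b=ctrl.get_tool_pos()
for th in np.arange(.02,.121,.02):
    ctrl.line_to(grip_tcp(pose,th),q,.03); ctrl.sleep(.15)
    f=ctrl.get_wrist_force(); print(round(th,3),(ctrl.get_tool_pos()-b).round(4),f.round(2),round(ctrl.get_opening(),3))
    if f[2]<-18: print("caught");break
print(ctrl.get_time()); shot(ctrl,"wrist","w4.png")
E
```

```text
0.02 [ 0.0004 -0.      0.0011] [ 0.03 -3.75 -3.51] 0.335
0.04 [0.0013 0.     0.0035] [ 1.21 -4.99 -6.66] 0.338
0.06 [ 0.0021 -0.      0.0054] [ 1.18 -4.52 -6.58] 0.338
0.08 [ 0.0023 -0.      0.0059] [  2.7   -5.   -14.53] 0.332
0.1 [ 0.0024 -0.0001  0.0062] [  4.3   -4.99 -23.92] 0.331
caught
8.1333
```

The cover rose 6 mm and then stopped dead, with the force climbing to -24 N, so it is caught. I'll lower it, let go and go to the knob.

```bash
python3 - <<'E'
from h import *
from station import ctrl
pose=np.load("pose.npy");q=quat(pose[2])
ctrl.line_to(grip_tcp(pose,0.0),q,.04); ctrl.sleep(.2)
print(ctrl.get_tool_pos(),ctrl.get_wrist_force())
ctrl.grip(1.0); ctrl.sleep(.1)
ctrl.line_to(grip_tcp(pose,0)+[0,0,.06],q,.15)
ctrl.grip(.55)
k=c2w([[-.105,.009,.105]],pose)[0]   # tips 25 ahead -> z .080 final .103
ctrl.line_to(k+[0,0,.05],q,.15); ctrl.line_to(k,q,.08); ctrl.sleep(.25)
print(k,ctrl.get_tool_pos(),ctrl.get_wrist_force(),ctrl.get_opening(),ctrl.get_time())
shot(ctrl,"wrist","w5.png");shot(ctrl,"scene","s5.png")
E
```

```text
[0.54668559 0.01010764 0.11763699] [-1.65586815 -4.33559805 -2.11993132]
[0.48181697 0.02107809 0.105     ] [0.48212455 0.02110241 0.10545699] [0.05962501 0.4582543  0.48167363] 0.5506045848334225 12.15
```

View pics/w5.png

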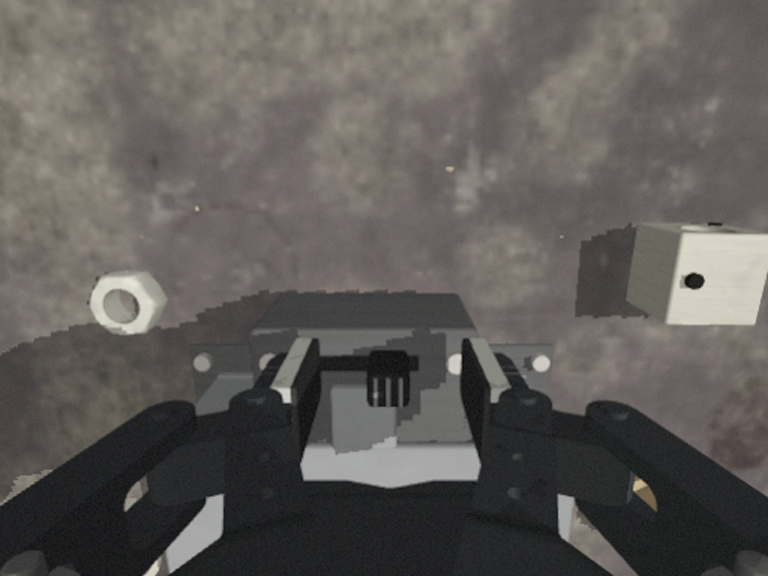

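The knob is centred between the pads at (390,378). I'll grip it and slide it to the right.

```bash
python3 - <<'E'
from h import *
from station import ctrl
pose=np.load("pose.npy");q=quat(pose[2])
ctrl.grip(0.0); ctrl.sleep(.1)
b=ctrl.get_tool_pos();print(ctrl.get_opening(),b,ctrl.get_wrist_force())
u=c2w([[0,-1,0]],[0,0,pose[2]])[0]; k=c2w([[-.105,.009,.105]],pose)[0]
for s in (.006,.012,.015,.017,.018,.019,.020,.021,.022,.024):
    ctrl.line_to(k+u*s,q,.03); ctrl.sleep(.12)
    f=ctrl.get_wrist_force(); print(s,((ctrl.get_tool_pos()-b)@u).round(4),f.round(2),round(ctrl.get_opening(),3))
    if s>.012 and f@u<-20: break
ctrl.sleep(.2);print(ctrl.get_time(),((ctrl.get_tool_pos()-b)@u).round(4),ctrl.get_wrist_force())
shot(ctrl,"wrist","w6.png")
E
```

```text
0.13642838594139042 [0.48183822 0.02043449 0.10530678] [-1.7474743  -1.82545887  4.99518752]
0.006 0.0045 [-1.85 -0.07  5.48] 0.14
0.012 0.0099 [-1.1   1.01  4.9 ] 0.137
0.015 0.0126 [-1.33  1.03  5.61] 0.137
0.017 0.0144 [-1.25  0.93  4.86] 0.137
0.018 0.0151 [-1.87  3.73  5.45] 0.136
0.019 0.016 [-1.48  2.81  5.44] 0.14
0.02 0.017 [-1.74  2.54  5.69] 0.138
0.021 0.018 [-1.55  2.73  4.68] 0.139
0.022 0.0183 [-0.97  3.7   5.53] 0.142
0.024 0.0184 [-1.3   6.93  5.93] 0.139
16.8167 0.0184 [-1.52532332  7.45163734  5.37528361]
```

View pics/w6.png

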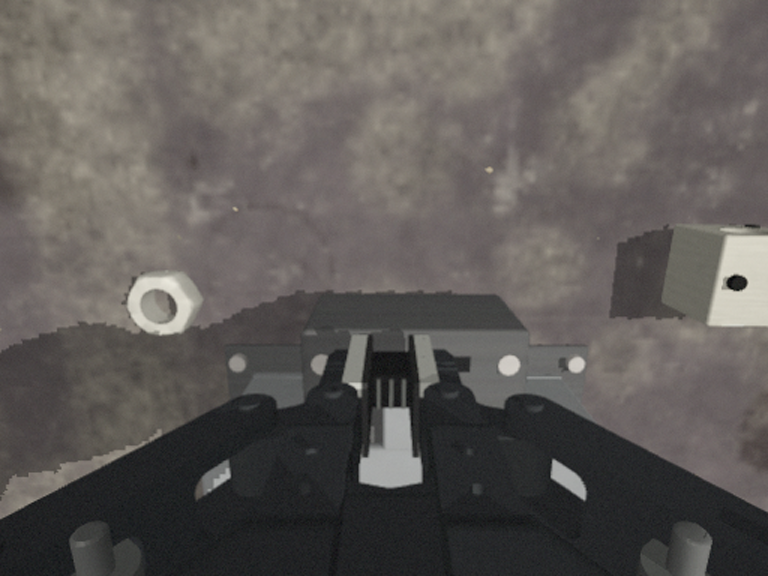

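It stopped after 18.4 mm and the force is rising, which is the end of the slot. I'll press a little more to be sure, then go back to the grip.

```bash
python3 - <<'E'
from h import *
from station import ctrl
pose=np.load("pose.npy");q=quat(pose[2])
u=c2w([[0,-1,0]],[0,0,pose[2]])[0]; k=c2w([[-.105,.009,.105]],pose)[0]
for s in(.026,.028):
    ctrl.line_to(k+u*s,q,.03); ctrl.sleep(.15)
    print(ctrl.get_tool_pos(),ctrl.get_wrist_force())
c=ctrl.get_tool_pos()
ctrl.line_to(c,q,.03); ctrl.grip(.55)
ctrl.line_to(c+[0,0,.06],q,.15)
g=grip_tcp(pose,0)
ctrl.line_to(g+[0,0,.06],q,.15); ctrl.grip(1.0)
shot(ctrl,"wrist","w7.png")
ctrl.line_to(g,q,.1); ctrl.sleep(.2)
ctrl.grip(0.0); ctrl.sleep(.1)
print(ctrl.get_opening(),ctrl.get_tool_pos(),ctrl.get_wrist_force(),ctrl.get_time())
E
```

```text
[0.48149496 0.00186578 0.10530547] [-0.78656373 10.38256846  5.40794122]
[0.48145814 0.00170777 0.10528734] [-0.64764271 13.41091608  5.52595541]
0.33812652547422256 [0.54662421 0.01009391 0.11733184] [-1.69464901 -1.59195334  4.25949935] 21.8083
```

View pics/w7.png

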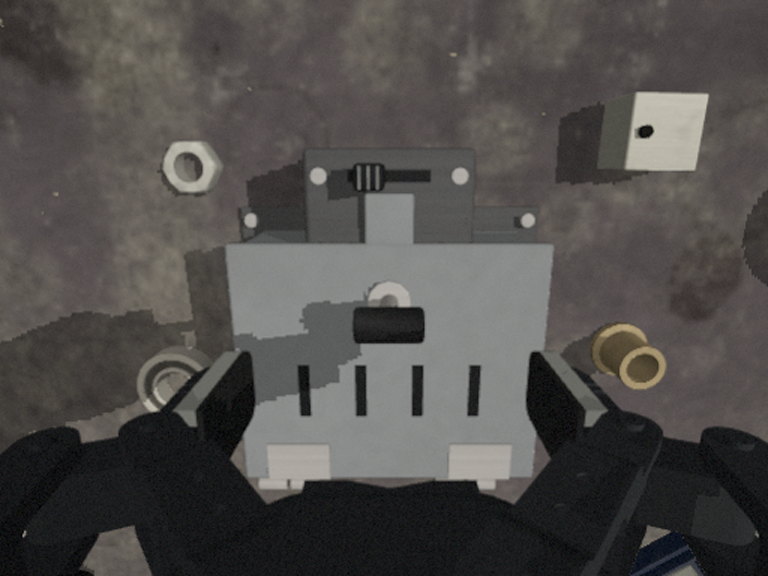

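The knob sits at the far end of its slot, at (369,177), and the bar is gripped again. I'll raise along the hinge arc with force checks.

```bash
python3 - <<'E'
from h import *
from station import ctrl
pose=np.load("pose.npy");q=quat(pose[2])
print(ctrl.solve_ik(grip_tcp(pose,.93),q))
for th in np.r_[.03,.06,.08,.1,.12,np.arange(.18,.91,.06)]:
    ctrl.line_to(grip_tcp(pose,th),q,.05); 
    if th<.13: ctrl.sleep(.12)
    f=ctrl.get_wrist_force(); print(round(th,3),(ctrl.get_tool_pos()-grip_tcp(pose,th)).round(4),f.round(1),round(ctrl.get_opening(),3))
    if np.linalg.norm(f)>25: print("stop");break
ctrl.sleep(.3);print(ctrl.get_tool_pos(),ctrl.get_wrist_force(),ctrl.get_time())
shot(ctrl,"wrist","w8.png");shot(ctrl,"scene","s8.png")
E
```

```text
[-0.05760095  0.63690528  0.01194269  1.60404837 -0.00906195  0.90069309
  1.50878478]
0.03 [-0.0005 -0.0007 -0.0008] [ 2.  -3.7 -6.2] 0.338
0.06 [-0.0003 -0.0006 -0.0004] [ 1.4 -4.7 -8.5] 0.335
0.08 [-0.0003 -0.0007 -0.0002] [ 0.8 -4.9 -8.9] 0.336
0.1 [-0.0003 -0.0007 -0.0002] [ 0.9 -5.3 -7.6] 0.339
0.12 [-0.0004 -0.0007 -0.0003] [ 1.9 -5.  -8. ] 0.337
0.18 [-0.0005 -0.0007 -0.0002] [-0.4 -4.6 -7.1] 0.337
0.24 [-0.0007 -0.0006 -0.0003] [ 0.9 -4.4 -8.1] 0.336
0.3 [-0.001  -0.0006 -0.0005] [ 0.1 -5.1 -7.6] 0.337
0.36 [-0.0014 -0.0006 -0.0007] [ 0.4 -4.1 -7. ] 0.338
0.42 [-0.0014 -0.0006 -0.0005] [-0.4 -5.6 -6.7] 0.33
0.48 [-0.0017 -0.0006 -0.0006] [-1.2 -5.4 -7.9] 0.337
0.54 [-0.0018 -0.0006 -0.0005] [-1.4 -5.1 -6.3] 0.338
0.6 [-0.0024 -0.0006 -0.0007] [-2.3 -5.6 -6.9] 0.34
0.66 [-0.0026 -0.0006 -0.0007] [-2.6 -4.8 -5.7] 0.338
0.72 [-0.0029 -0.0006 -0.0007] [-3.6 -4.6 -4.8] 0.335
0.78 [-0.003  -0.0006 -0.0006] [-3.  -4.1 -3.5] 0.333
0.84 [-0.0032 -0.0006 -0.0004] [-5.4 -3.9 -2.6] 0.335
0.9 [-0.0031 -0.0006 -0.0003] [-4.3 -4.8 -2.5] 0.334
[0.61294397 0.00882054 0.18460308] [-4.95803686 -4.50880459 -2.38848438] 27.625
```

View pics/w8.png

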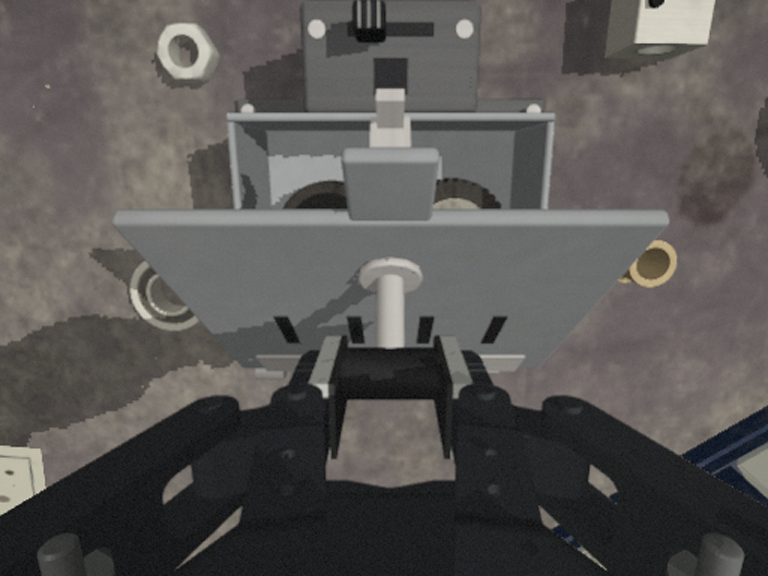

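View pics/s8.png

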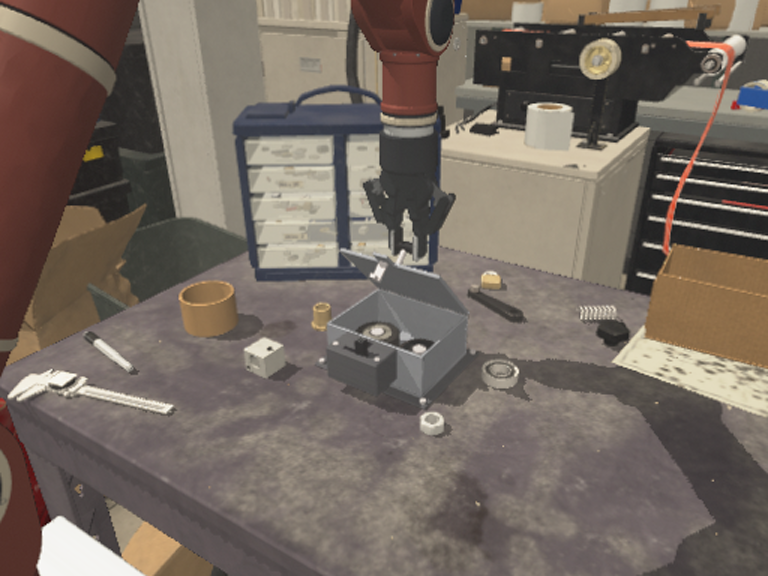

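The cover is open with the rings visible, and the four parts are where they were. The bar sits slightly differently in the pads, so I'll measure the angle from the cover's front corners at (116,217) and (667,217) before deciding it is enough.

```bash
python3 - <<'E'
from h import *
from station import ctrl
pose=np.load("pose.npy")
w=ctrl.get_tool_rot();T=np.eye(4);T[:3,:3]=R.from_quat([*w[1:],w[0]]).as_matrix();T[:3,3]=ctrl.get_tool_pos()
p=ctrl.camera_params("wrist");T=T@np.array(p["mount"])
px=(np.array([[667,214],[116,214]])+.5)/1.5-.5
def pts(th,L):
    o=[]
    for x,y,z in L:
        r=np.array([.065-x,z-.073]);o.append([.065-(r[0]*np.cos(th)-r[1]*np.sin(th)),y,.073+r[0]*np.sin(th)+r[1]*np.cos(th)])
    return c2w(o,pose)
C=[[-.065,.08,.076],[-.065,-.08,.076]]
for th in np.arange(.7,.96,.04): print(round(th,2),((proj(pts(th,C),p["K"],p["dist"],T)+.5)*1.5).round(0).tolist(),((proj(pts(th,[[-.04,0,.111]]),p["K"],p["dist"],T)+.5)*1.5).round(0).tolist())
s=ctrl.camera_params("scene")
im=cv2.imread("pics/s8.png")[230:420,300:490]
im=cv2.resize(im,None,fx=3,fy=3,interpolation=cv2.INTER_CUBIC)
for th,c in((.75,(0,0,255)),(.82,(0,255,0)),(.89,(255,0,0))):
    for u in (proj(pts(th,C),s["K"],s["dist"],s["pose"])+.5)*1.5: cv2.circle(im,tuple(np.int32((u-[300,230])*3)),3,c,1)
cv2.imwrite("pics/s9.png",im)
E
```

```text
0.7 [[651.0, 186.0], [132.0, 186.0]] [[391.0, 325.0]]
0.74 [[656.0, 198.0], [126.0, 198.0]] [[391.0, 340.0]]
0.78 [[661.0, 212.0], [121.0, 212.0]] [[391.0, 355.0]]
0.82 [[666.0, 226.0], [116.0, 226.0]] [[391.0, 369.0]]
0.86 [[671.0, 241.0], [111.0, 241.0]] [[391.0, 385.0]]
0.9 [[675.0, 258.0], [107.0, 258.0]] [[391.0, 400.0]]
0.94 [[680.0, 275.0], [102.0, 275.0]] [[391.0, 415.0]]
```

View pics/s9.png

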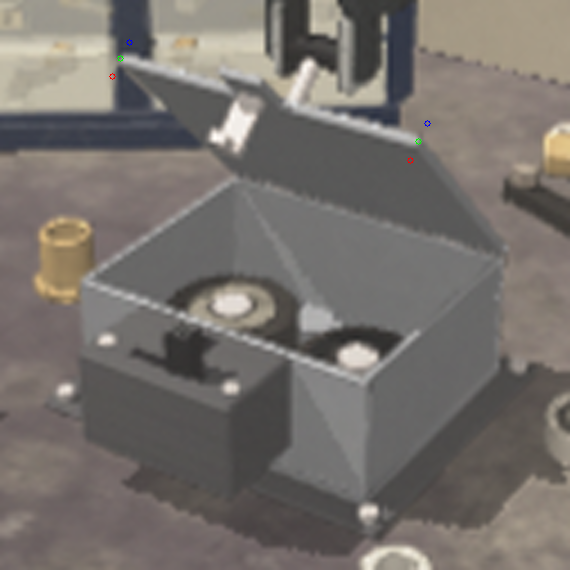

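Scene and wrist views put the angle at about 0.79–0.83 rad, too close to the 0.785 limit. I'll raise it a little further.

```bash
python3 - <<'E'
from h import *
from station import ctrl
pose=np.load("pose.npy");q=quat(pose[2])
for th in (.94,.97,1.0):
    ctrl.line_to(grip_tcp(pose,th),q,.04)
    print(th,ctrl.get_wrist_force().round(1),round(ctrl.get_opening(),3))
ctrl.sleep(1.0);print(ctrl.get_tool_pos(),grip_tcp(pose,1.0),ctrl.get_wrist_force(),ctrl.get_time())
shot(ctrl,"wrist","w10.png");
w=ctrl.get_tool_rot();T=np.eye(4);T[:3,:3]=R.from_quat([*w[1:],w[0]]).as_matrix();T[:3,3]=ctrl.get_tool_pos()
p=ctrl.camera_params("wrist");T=T@np.array(p["mount"])
def pts(th,L):
    o=[]
    for x,y,z in L:
        r=np.array([.065-x,z-.073]);o.append([.065-(r[0]*np.cos(th)-r[1]*np.sin(th)),y,.073+r[0]*np.sin(th)+r[1]*np.cos(th)])
    return c2w(o,pose)
C=[[-.065,.08,.076],[-.065,-.08,.076]]
for th in np.arange(.78,1.01,.04): print(round(th,2),((proj(pts(th,C),p["K"],p["dist"],T)+.5)*1.5).round(0).tolist())
s=ctrl.camera_params("scene")
shot(ctrl,"scene","s10.png");im=cv2.imread("pics/s10.png")[210:420,300:510]
im=cv2.resize(im,None,fx=2.8,fy=2.8,interpolation=cv2.INTER_CUBIC)
for th,c in((.785,(0,0,255)),(.86,(0,255,0)),(.92,(255,0,0))):
    for u in (proj(pts(th,C),s["K"],s["dist"],s["pose"])+.5)*1.5: cv2.circle(im,tuple(np.int32((u-[300,210])*2.8)),3,c,1)
cv2.imwrite("pics/s10c.png",im)
E
```

```text
0.94 [-5.4 -5.1 -0.9] 0.337
0.97 [-4.2 -3.2 -1.1] 0.338
1.0 [-4.9 -4.2 -1.1] 0.334
[0.62405407 0.0086073  0.18809596] [0.62685637 0.00922739 0.18788594] [-5.00899378 -5.51833254 -1.259534  ] 29.4833
0.78 [[660.0, 173.0], [122.0, 173.0]]
0.82 [[665.0, 187.0], [117.0, 186.0]]
0.86 [[670.0, 201.0], [113.0, 201.0]]
0.9 [[674.0, 217.0], [108.0, 216.0]]
0.94 [[679.0, 233.0], [104.0, 233.0]]
0.98 [[683.0, 251.0], [100.0, 250.0]]
```

View pics/w10.png

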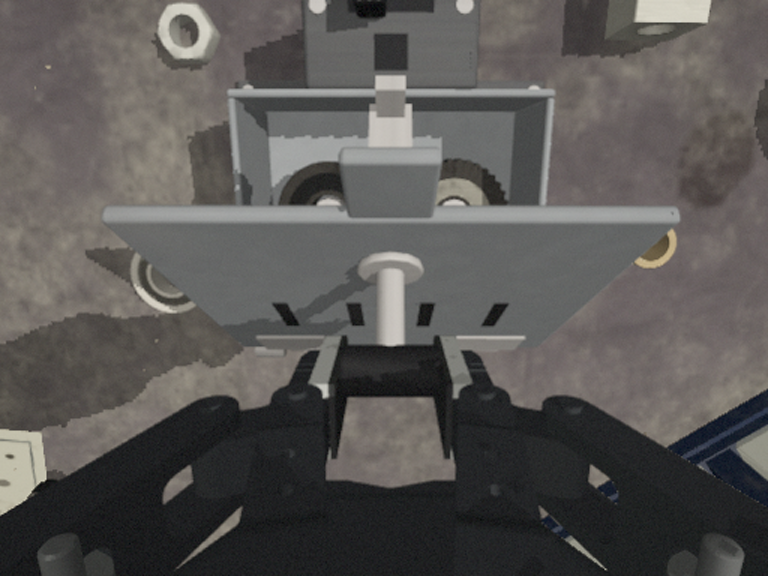

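View pics/s10c.png

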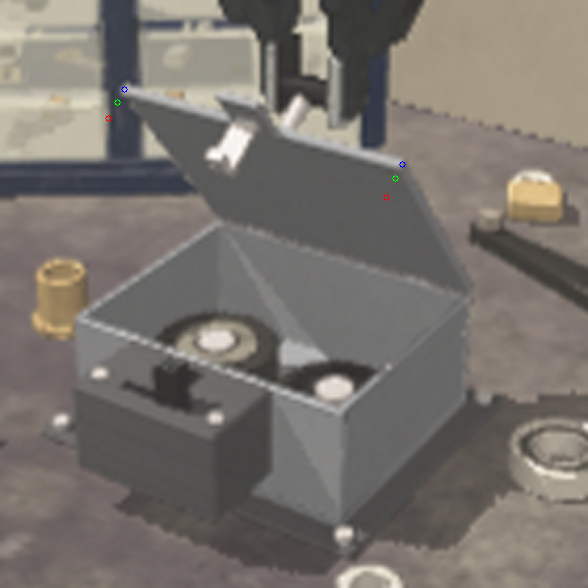

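Both views now put the angle at about 0.9 rad (51–53°). The cover is steady and the bar is firmly between the pads, so I'm handing in.

```bash
python3 - <<'E'
from station import ctrl
print(ctrl.get_time(),ctrl.get_opening(),ctrl.get_wrist_force()); print(ctrl.finish_job())
E
```

```text
29.5833 0.3337961137312115 [-4.55356336 -5.14182815 -1.21032801]
the job is handed in; nothing more can be done
None
```

The cover is open to about 0.9 rad (51–53°), still held by the T-grip, with the drive rings visible. I handed the job in at 29.6 s.

- **Tug:** I tugged the cover before touching the release knob. It rose 6 mm and stopped dead, with the force reaching 24 N, so it was caught.
- **Release:** I lowered the cover, let go and slid the knob to the right until it stopped, 18.4 mm along. Pressing on to about 13 N moved it no further, and the wrist picture showed it at the end of its slot.
- **Raising:** The cover then rose freely. At my first stop the pictures showed only about 0.79–0.83 rad, because the bar had shifted a few millimetres in the pads, so I raised it a little more.
- **Last checks:** Wrist and scene views agreed on the final angle. After a 1 s hold the grip opening and wrist force (about 7 N) were steady. The bush, nut, bearing and block looked unmoved in the pictures.

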